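# Roll the imaged sample vials up to the stop

### The arm

A 6-joint arm with a two-finger parallel gripper is mounted at the origin on the work surface. World frame = base frame: x ahead of the robot, y to its left, z up, the work surface at z = 0. Lengths are in m, angles in rad, forces in N, time in s.
With the tool pointing down it reaches from about 0.35 to 0.85 m from the base axis. Payload 8.1 kg.
Tool frame: the origin (TCP) lies at the centre of the arm's flange, where the gripper is bolted on; the fingertips stand 186 mm ahead of it and the grasp point (between the pads) lies 167 mm ahead of it; z points along the fingers, y is the direction in which the jaws open and shut (so a half turn about z gives the same grasp; the last joint's range is limited). The gripper opens to 93 mm and grips with 3 to 60 N. Pads are 15 mm wide; open, the fingers measure 128 mm over their backs; the gripper's body (75 mm by 188 mm) begins 65 mm behind the grasp point.
Start: joints at [1.021, 0.13, 1.488, -0, 1.523, -0.085], TCP at [0.269, 0.536, 0.405] pointing down, gripper open.
Joint ranges: [-2.96, 2.96], [-0.89, 2.26], [0.02, 2.5], [-1.34, 4.48], [0, 2.73], [-2.66, 2.66]. Speed limits (rad/s): [2.39, 2.39, 2.79, 3.14, 3.14, 3.14].

### API

Orientations are given as a rotation vector (axis times angle).
In Python, from plant import robot, viewer, order gives the robot as it stands.
- The arm moves only by the tool apply_moves, never from a script. Its argument "deltas" is a list of rows, each a list of 3 entries, a list of its own where there are three numbers: the finger opening in mm, from 0 to 93, then the shift along the tool's x, y, z in mm, then the turn about the tool's z in rad. In form: [[grip, [dx, dy, dz], yaw], ...]. A call has 1 to 5 rows; each row shifts and turns the commanded pose from where the row before left it, along the tool's axes as they then stand; what a row does not reach is not made up. A row lasts 1/8 s, in which the tool goes at most 62.5 mm and 10.7 degrees, less where a joint would pass 70% of its speed; a pose out of reach is approached as far as the arm can. A call is refused whole if a number of a shift passes 62.5 or a number of a turn 0.188, either way. A call with a gripper value outside its range is refused whole. The fingers move at their own pace and stop on an object; "grip_force" is the grip in N (left out, the last holds). Time passes only in rows, so rows that do not move let the fingers close. It gives the time, the measured TCP pose, the force and the opening at its end, in the units of the state.
- robot.read_state(): the state, without advancing time (a new reading comes with each control period).
- viewer.read_camera(name): name is "scene" or "top"; returns the picture (384x512x3 uint8, blue, green, red); there is no depth.
- viewer.get_calibration(name): a dict with "fx", "fy", "cx", "cy" (pixels), "R" (3x3) and "t" (3): a world point X has camera coordinates R X + t. Camera axes: x right, y down, z forward; pixel columns grow to the right and rows downward; lengths in m; the calibration is good to about 2 mm. A picture is of the moment at which its call begins. get_calibration takes no time and is no camera call.
- order.close_job(): hands the job in, once; it reports no verdict.
The state is a dict: "t": time; "q": joint angles; "dq": joint speeds; "joint_torque": joint torques, N m; "tool_pos": TCP position; "orientation": TCP orientation; "force": force on the tool from outside, world axes, zero at the start; "wrist_torque": the same for the moment, N m; "opening": finger opening in m.
Only numpy, scipy, OpenCV 4.12 (cv2) and the standard library are available. Lean on these libraries where they do the work, as an engineer would, in place of code of your own. Each camera call takes 0.05 s, during which the arm holds its last target. There are 200 camera calls.

### The job

The two orange-capped sample vials have been imaged: with the fingertips, gently roll each one up its own gutter of the sloped rack, over the crest and fully home against the end stop with the green edge, so that it stays there and does not roll back. Only push them - do not pinch, lift or flick them - and leave the blue-capped vial waiting at the low end, the white-capped one already at the stop, and everything else on the bench where it is.

Things in the scene. Friction and masses are not known exactly. Their poses are not given: they have to be found in the camera images.
- rack: Grey sheet-metal rack fixed to the bench, 296 mm wide, 207 mm long, four gutters. Origin on the bench under its middle; x points uphill along the gutters (ahead of the robot, up to 0.22 rad either way), y across, z up. Gutter middles at y = -109.5, -36.5, 36.5, 109.5 mm, each 69 mm wide, parted by strips 4 mm thick, 14 mm high. Ramp up, crest, short seat falling to the stop.
- ramp_foot (a point): Foot of the ramp floor, mid-width: rack x = -95, z = 28 mm. Its x axis runs up the floor (8 degrees above level), y is the rack's, z is square to the floor; a vial on the ramp has its origin 19 mm up this z. From here a folded lip, 8 mm high, leans outward (downhill) to rack x = -103 mm and keeps vials from rolling out; a vial let go on the ramp rolls back to it.
- crest (a point): Crest, mid-width: rack x = 55, z = 49 mm, where the rising ramp floor ends and the seat begins, falling at 10 degrees towards the stop. A vial whose origin has passed the crest rolls on to the stop by itself and stays.
- end_stop (a point): Foot of the upright face of the end stop, mid-width: rack x = 100, z = 41 mm; its green top edge is at z = 69 mm. A vial fully home touches the face and the seat floor: its origin is then at rack x = 81, z = 64 mm.
- vial_orange_a: First sample vial with an orange cap, to be rolled home: 38 mm in diameter, 64 mm long, about 75 g, smooth, rolls freely; white body, paper label. Origin mid-length on its axis; its y runs along the axis, base to cap, and it turns about y as it rolls. Starts at the low end against the lip, origin at rack x = -89, z = 48 mm, in any of the gutters at y = -109.5, -36.5, 36.5 mm.
- vial_orange_b: Second sample vial with an orange cap, to be rolled home: 38 mm in diameter, 64 mm long, about 75 g, smooth, rolls freely; white body, paper label. Origin mid-length on its axis; its y runs along the axis, base to cap, and it turns about y as it rolls. Starts at the low end against the lip, origin at rack x = -89, z = 48 mm, in any of the gutters at y = -109.5, -36.5, 36.5 mm.
- vial_blue: Sample vial with a blue cap, to stay put: 38 mm in diameter, 64 mm long, about 75 g, smooth, rolls freely; white body, paper label. Origin mid-length on its axis; its y runs along the axis, base to cap, and it turns about y as it rolls. Starts at the low end against the lip, origin at rack x = -89, z = 48 mm, in any of the gutters at y = -109.5, -36.5, 36.5 mm.
- vial_white: Sample vial with a white cap, already home at the stop in the gutter at rack y = 109.5 mm, to stay there: 38 mm in diameter, 64 mm long, about 75 g, smooth, rolls freely; white body, paper label. Origin mid-length on its axis; its y runs along the axis, base to cap, and it turns about y as it rolls.
- objective_case: Upright black and clear case of a microscope objective, 44 mm in diameter and 72 mm high, origin under its middle; bystander.
- oil_bottle: Small upright amber bottle of immersion oil, 30 mm in diameter and 68 mm high, origin under its middle; bystander.
- marker: Black marker pen with a red cap lying flat, 137 mm long along its x, 16 mm wide, 14 mm high, origin under its middle; bystander.
- slide_box: Closed blue box for microscope slides, 94 x 177 mm and 34 mm high, origin under its middle; bystander.
- petri_dish: Closed pale translucent Petri dish, 90 mm in diameter and 15 mm high, origin under its middle; bystander.
Not all that is in view belongs to the job. Leave any red or yellow look-alike of the vial_orange_a alone.

How it is judged:
By the outcome, as a careful person would: the job done as asked, in the order asked, and still so for the second after the job is handed in, with the robot touching nothing.
It also fails if it takes over 48 s, if anything falls off the work surface, if the arm or the gripper's body presses on something with over 40 N, if the wrist force passes 120 N, or if a joint passes its speed limit or range.

## Working session

There is one attempt and no reset: what is moved stays moved. The work goes in short steps, Python scripts to look and compute and a tool call to move; the robot and the scene stay as the last step left them, time stands still between calls to the robot, and variables do not carry over. Pictures are saved under pics/ and viewed, about 8 in all and at most 12, crops included, and the job is handed in when it is done.

Besides the shell and the picture viewer there is one more tool, called as name([rows], argument=value, ...), one row to a line, values as JSON. apply_moves: Moves the arm, as the interface text tells. Its arguments: {"type":"object","properties":{"deltas":{"type":"array"},"grip_force":{"type":"number"}},"required":["deltas"]}

```bash
mkdir -p pics; ls; python3 - <<'E'
from plant import robot, viewer, order
import cv2
for n in("scene","top"):
    im=viewer.read_camera(n); cv2.imwrite(f"pics/{n}0.png",im)
    c=viewer.get_calibration(n); print(n,c)
s=robot.read_state(); print(s["t"],s["tool_pos"],s["orientation"],s["opening"])
E
```

```text
pics
scene {'fx': 495.41852411661887, 'fy': 495.41852411661887, 'cx': 251.85344046996065, 'cy': 189.3015498830083, 'R': array([[ 0.21801553,  0.97586767, -0.01230967],
       [ 0.65227086, -0.15508082, -0.74195193],
       [-0.72595589,  0.15372781, -0.67034007]]), 't': array([-0.14337589, -0.30749555,  1.83669971])}
top {'fx': 466.2842811320528, 'fy': 466.2842811320528, 'cx': 247.62413120494236, 'cy': 189.1931121939744, 'R': array([[-0.00464285, -0.99979814, -0.01954789],
       [-0.99774208,  0.0059413 , -0.0668987 ],
       [ 0.06700134,  0.01919315, -0.99756827]]), 't': array([0.05744772, 0.5766311 , 1.29016153])}
0.1 [0.26879064 0.53619347 0.40379347] [-7.23373258e-01 -3.05662434e+00  2.46300285e-03] 0.09315430973078304
```

View pics/top0.png

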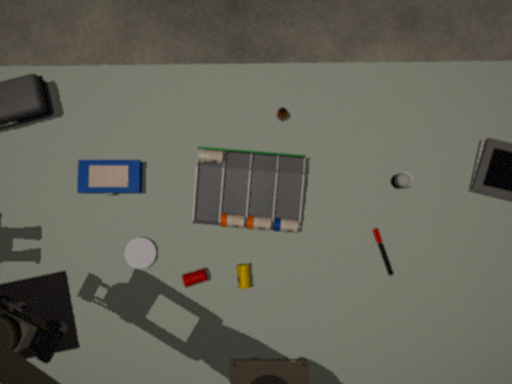

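View pics/scene0.png

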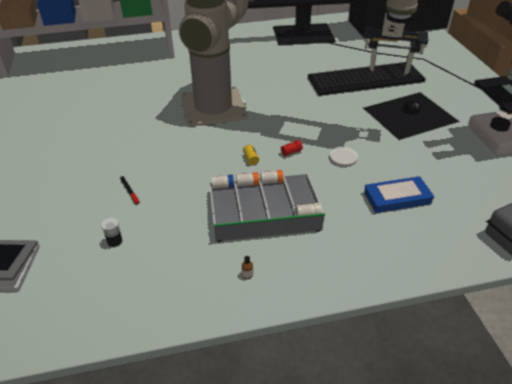

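The top view shows the white vial at about (210,157). The oranges are at about (232,221) and (259,223), in the y=+36.5 and y=-36.5 gutters, and blue is at (287,225). I'll enlarge the rack to get its pose.

```bash
python3 - <<'E'
import cv2
a=cv2.imread("pics/top0.png")[140:240,185:315]
a=cv2.convertScaleAbs(cv2.resize(a,None,fx=6,fy=6,interpolation=cv2.INTER_CUBIC),alpha=1.5)
for i in range(0,130,10): cv2.putText(a,str(185+i),(i*6,10),0,.35,(0,255,255));cv2.line(a,(i*6,12),(i*6,18),(0,255,255))
for i in range(0,100,10): cv2.putText(a,str(140+i),(0,i*6+4),0,.35,(0,255,255))
cv2.imwrite("pics/topc.png",a)
E
```

```text
(no output)
```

View pics/topc.png

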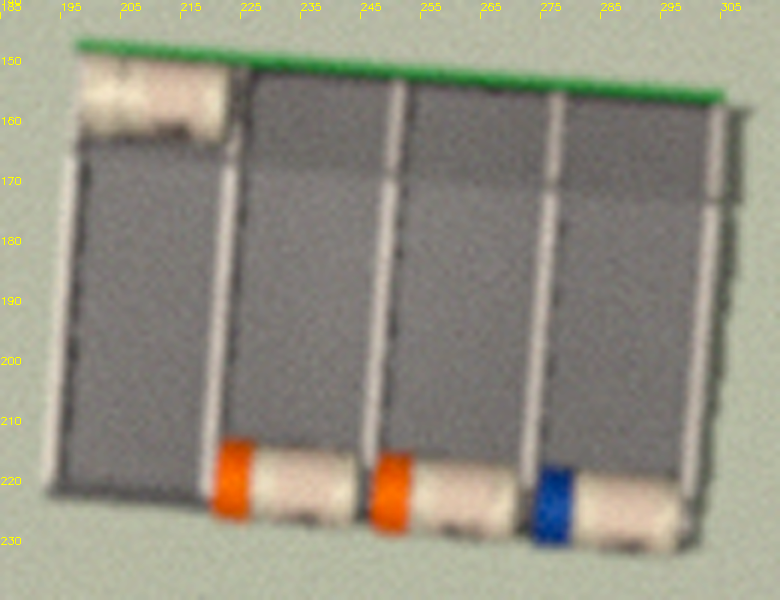

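```bash
cat > h.py <<'E'
import numpy as np, cv2
from scipy.optimize import least_squares
from scipy.spatial.transform import Rotation as Ro
from plant import viewer, robot
C={n:viewer.get_calibration(n) for n in("top","scene")}
def proj(n,X):
    c=C[n];p=np.atleast_2d(X)@c["R"].T+c["t"]
    return np.c_[c["fx"]*p[:,0]/p[:,2]+c["cx"],c["fy"]*p[:,1]/p[:,2]+c["cy"]]
def r2w(p,X):
    X=np.atleast_2d(X);return X@Ro.from_rotvec([0,0,p[2]]).as_matrix().T+[p[0],p[1],0]
E
python3 - <<'E'
from h import *
X=np.array([[101,148,69],[101,-148,69],[-89,36.5,48],[-89,-36.5,48],[-89,-109.5,48],[55,36.5,49],[55,-36.5,49],[81,109.5,64]])/1e3
u=np.array([[78,46],[722,97],[286,482],[446,495],[608,508],[310,174],[470,187],[152,98]])/6+[185,140]
f=lambda p:(proj("top",r2w(p,X))-u).ravel()
s=least_squares(f,[.6,0,0],loss="soft_l1");print(s.x);print(f(s.x).reshape(-1,2).round(2))
p=s.x;print(proj("scene",r2w(p,X)).round(1))
print("oranges",r2w(p,X[2:4]),robot.read_state()["q"])
st=robot.read_state();print(Ro.from_rotvec(st["orientation"]).as_matrix().round(3))
a=cv2.imread("pics/scene0.png")[160:245,195:330];a=cv2.resize(a,None,fx=5.5,fy=5.5,interpolation=cv2.INTER_CUBIC)
for q in proj("scene",r2w(p,X)): cv2.circle(a,tuple(int(v) for v in (q-[195,160])*5.5),4,(0,255,255),1)
cv2.imwrite("pics/sc.png",a)
E
```

```text
[ 0.57446621  0.05135408 -0.08317595]
[[-0.82  0.18]
 [ 0.41 -0.16]
 [ 0.04  0.37]
 [-0.04  0.3 ]
 [-0.38  0.24]
 [ 0.22 -0.5 ]
 [-0.02 -0.65]
 [ 0.46  0.09]]
[[323.7 211.9]
 [212.9 223.7]
 [270.6 176.1]
 [246.1 178.5]
 [221.4 181. ]
 [279.2 209.6]
 [252.8 212.4]
 [307.8 209.5]]
oranges [[0.48880632 0.09512202 0.048     ]
 [0.48274147 0.02237439 0.048     ]] [ 1.02064057e+00  1.31078934e-01  1.48917516e+00  2.06311454e-05
  1.52299625e+00 -8.53923763e-02]
[[-0.894  0.448 -0.001]
 [ 0.448  0.894 -0.001]
 [ 0.    -0.002 -1.   ]]
```

View pics/sc.png

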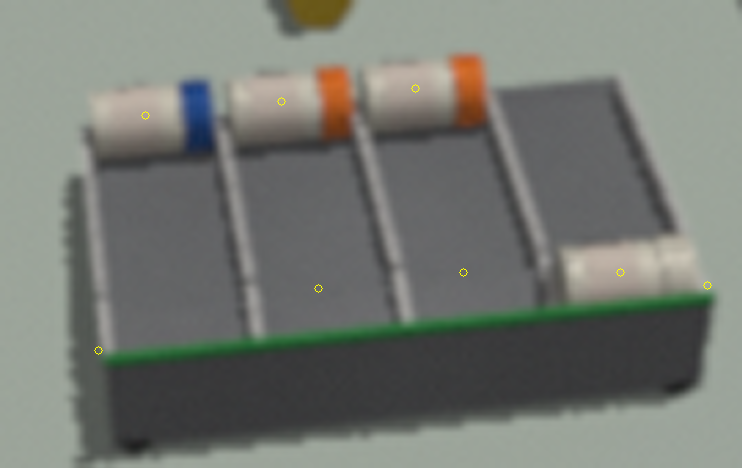

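The scene view agrees with the fit to within about 1 px. That puts the rack at (0.574, 0.051) with yaw -0.083, and the oranges in the gutters at y=±36.5. Next I turn the tool square to the rack and go behind vial A.

apply_moves([
  [15, [0, 0, 0], -0.127],
  [15, [0, 0, 0], -0.127],
  [15, [0, 0, 0], -0.127],
  [15, [-26, -52, 0], 0],
  [15, [-26, -52, 0], 0],
], grip_force=10)

```text
t: 0.72
tool_pos: [0.3121, 0.4273, 0.4038]
orientation: [-0.129, -3.138, 0.002]
force: [1.2, -0.4, 0.5]
opening: 0.0475
```

apply_moves([
  [15, [-26, -52, 0], 0],
  [15, [-26, -52, 0], 0],
  [15, [-26, -52, 0], 0],
  [15, [-26, -52, 0], 0],
  [15, [-26, -52, 0], 0],
])

```text
t: 1.35
tool_pos: [0.42, 0.1566, 0.4046]
orientation: [0.131, 3.139, 0.0]
force: [1.2, 0.8, -0.1]
opening: 0.015
```

```bash
cat >> h.py <<'E'
P=[.57447,.05135,-.08318]
def rk(s=None):
    s=s or robot.read_state()
    d=Ro.from_rotvec([0,0,-P[2]]).apply(np.array(s["tool_pos"])-[P[0],P[1],.186])*1e3
    M=Ro.from_rotvec([0,0,-P[2]]).as_matrix()@Ro.from_rotvec(s["orientation"]).as_matrix()
    print("t",round(s["t"],2),"tip in rack mm",d.round(1),"yawerr",np.arctan2(-M[0,1],M[1,1]).round(4),"tilt",M[:2,2].round(3),"F",np.round(s["force"],1),"op",round(s["opening"],4))
E
python3 -c "
from h import *
rk()"
```

```text
t 1.35 tip in rack mm [-162.7   92.1  218.6] yawerr -0.0004 tilt [0. 0.] F [ 1.2  0.8 -0.1] op 0.015
```

apply_moves([
  [15, [-14, -28, 0], 0],
  [15, [-14, -28, 0], 0],
  [15, [0, 0, 50], 0],
  [15, [0, 0, 50], 0],
  [15, [0, 0, 40], 0],
])

```text
t: 1.98
tool_pos: [0.4423, 0.1, 0.2624]
orientation: [-0.132, -3.137, 0.0]
force: [0.2, 0.2, 0.1]
opening: 0.0151
```

apply_moves([
  [15, [0, 0, 20], 0],
  [15, [0, 0, 10], 0],
  [15, [0, 0, 0], 0],
  [15, [0, 0, 0], 0],
])

```text
t: 2.48
tool_pos: [0.4436, 0.1003, 0.2359]
orientation: [0.131, 3.137, 0.0]
force: [-0.6, 0.1, -0.0]
opening: 0.0151
```

```bash
python3 -c "
from h import *
rk()
for n,(r,c,h,w) in dict(top=(140,185,100,130),scene=(120,195,110,140)).items():
    a=viewer.read_camera(n)[r:r+h,c:c+w];globals()[n]=cv2.resize(a,(500,385),interpolation=cv2.INTER_CUBIC)
cv2.imwrite('pics/c1.png',cv2.resize(np.hstack([top,scene]),(800,308)))
"
```

```text
t 2.48 tip in rack mm [-134.4   38.    49.9] yawerr -0.0006 tilt [0.002 0.   ] F [-0.6  0.1 -0. ] op 0.0151
```

View pics/c1.png

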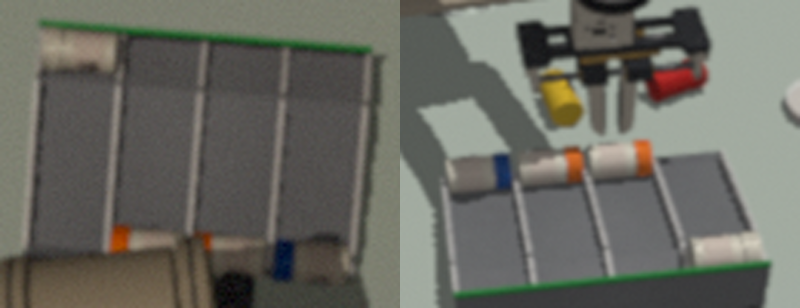

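The fingers stand behind orange A with free space between them. Next I lower them to just below the vial's axis and make slow contact.

apply_moves([
  [15, [-5, -1.5, 5], 0],
  [15, [-5, 0, 2], 0],
  [15, [-4, 0, 0], 0],
  [15, [-4, 0, 0], 0],
  [15, [-4, 0, -0.5], 0],
])

```text
t: 3.2
tool_pos: [0.4651, 0.0969, 0.2282]
orientation: [-0.131, -3.139, 0.0]
force: [-0.9, -0.0, 0.2]
opening: 0.0151
```

apply_moves([
  [15, [-5, 0, -0.7], 0],
  [15, [-6, 0, -0.8], 0],
  [15, [-7, 0, -1], 0],
  [15, [-8, 0, -1.1], 0],
  [15, [-9, 0, -1.3], 0],
])

```text
t: 3.82
tool_pos: [0.5003, 0.0939, 0.2332]
orientation: [0.132, 3.139, -0.0]
force: [-0.5, 0.4, -0.3]
opening: 0.0151
```

```bash
cat > look.py <<'E'
from h import *
import sys
rk()
for n,(r,c,h,w) in dict(top=(140,185,100,130),scene=(120,195,110,140)).items():
    a=viewer.read_camera(n)[r:r+h,c:c+w];globals()[n]=cv2.resize(a,(500,385),interpolation=cv2.INTER_CUBIC)
cv2.imwrite('pics/%s.png'%sys.argv[1],cv2.resize(np.hstack([top,scene]),(800,308)))
E
python3 look.py c2
```

```text
t 3.83 tip in rack mm [-77.4  36.3  47.2] yawerr -0.0006 tilt [ 0. -0.] F [-0.5  0.4 -0.3] op 0.0151
```

View pics/c2.png

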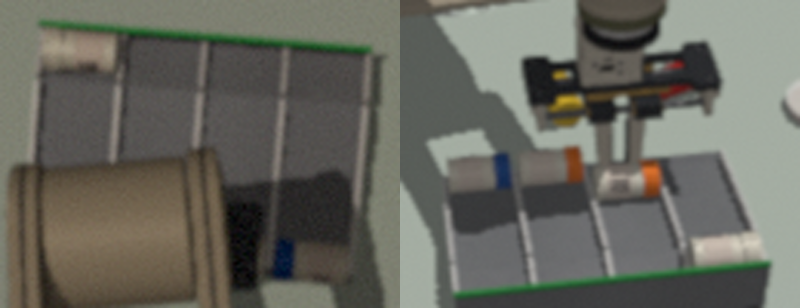

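Vial A is rolling squarely ahead of the fingers, with its cap at about (652,180) in the scene crop. I keep pushing and slow down at the crest.

apply_moves([
  [15, [-10, 0, -1.4], 0],
  [15, [-10, 0, -1.4], 0],
  [15, [-10, 0, -1.4], 0],
  [15, [-10, 0, -1.4], 0],
  [15, [-10, 0, -1.4], 0],
])

```text
t: 4.55
tool_pos: [0.5503, 0.0897, 0.2402]
orientation: [0.132, 3.139, -0.0]
force: [-0.2, -0.2, 0.1]
opening: 0.015
```

apply_moves([
  [15, [-10, 0, -1.4], 0],
  [15, [-9, 0, -1.3], 0],
  [15, [-8, 0, -1.1], 0],
  [15, [-7, 0, -1], 0],
  [15, [-6, 0, -0.8], 0],
])

```text
t: 5.18
tool_pos: [0.5898, 0.0864, 0.2458]
orientation: [-0.132, -3.139, -0.0]
force: [-0.7, -0.5, 0.5]
opening: 0.0156
```

apply_moves([
  [15, [-5, 0, -0.6], 0],
  [15, [-4, 0, -0.5], 0],
  [15, [-4, 0, 0], 0],
  [15, [-4, 0, 0], 0],
  [15, [-4, 0, 0], 0],
])

```text
t: 5.8
tool_pos: [0.6106, 0.0847, 0.2468]
orientation: [0.132, 3.139, 0.0]
force: [-0.1, -0.2, 0.5]
opening: 0.015
```

```bash
python3 look.py c3
```

```text
t 5.8 tip in rack mm [33.2 36.2 60.8] yawerr -0.0006 tilt [0. 0.] F [-0.1 -0.2  0.5] op 0.015
```

View pics/c3.png

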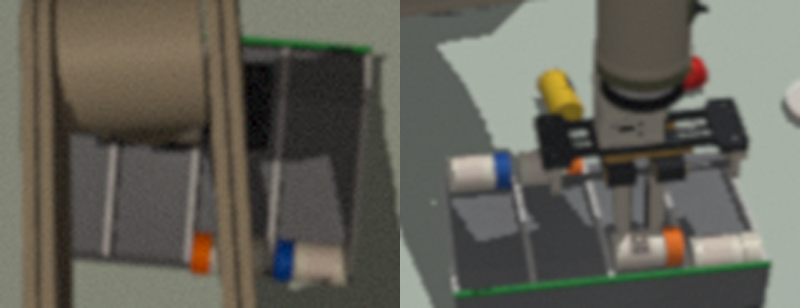

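Vial A is at the crest. I ease it over and follow it.

apply_moves([
  [15, [-4, 0, 0], 0],
  [15, [-4, 0, 0], 0],
  [15, [-3, 0, 0], 0],
  [15, [-3, 0, 0], 0],
  [15, [-3, 0, 0], 0],
])

```text
t: 6.52
tool_pos: [0.6274, 0.0832, 0.2468]
orientation: [-0.132, -3.139, 0.0]
force: [-0.2, -0.8, 0.4]
opening: 0.015
```

```bash
python3 look.py c4
```

```text
t 6.53 tip in rack mm [50.1 36.2 60.8] yawerr -0.0006 tilt [-0. -0.] F [-0.2 -0.8  0.4] op 0.015
```

View pics/c4.png

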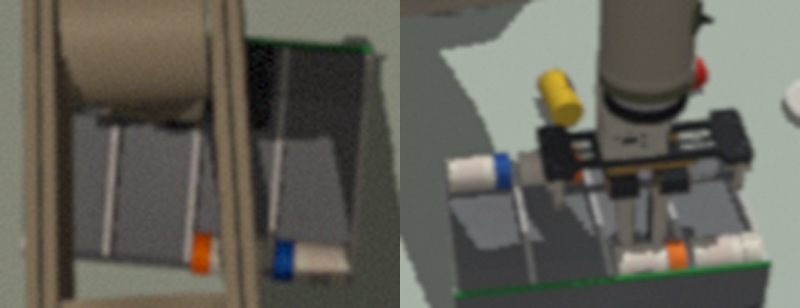

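Vial A is home: its middle is 17 px above the green edge, the same as the white vial. I retreat upward and go behind vial B.

apply_moves([
  [15, [4, 0, 0], 0],
  [15, [4, 0, -20], 0],
  [15, [0, 0, -40], 0],
  [15, [30, 0, 0], 0],
  [15, [45, -24, 0], 0],
])

```text
t: 7.25
tool_pos: [0.5425, 0.067, 0.3096]
orientation: [0.129, 3.135, 0.001]
force: [-0.7, -0.7, 0.4]
opening: 0.0147
```

apply_moves([
  [15, [45, -24, 0], 0],
  [15, [40, -24.5, 0], 0],
  [15, [17, 0, 0], 0],
  [15, [0, 0, 30], 0],
  [15, [0, 0, 35], 0],
])

```text
t: 7.88
tool_pos: [0.4374, 0.0265, 0.2437]
orientation: [0.132, 3.134, -0.0]
force: [0.7, 0.1, 0.1]
opening: 0.015
```

apply_moves([
  [15, [0, 0, 8], 0],
  [15, [0, 0, 0], 0],
  [15, [0, 0, 0], 0],
])

```text
t: 8.25
tool_pos: [0.4377, 0.0265, 0.2356]
orientation: [0.131, 3.136, -0.0]
force: [0.1, -0.4, 0.1]
opening: 0.015
```

```bash
python3 look.py c5
```

```text
t 8.25 tip in rack mm [-134.3  -36.1   49.6] yawerr -0.0006 tilt [0.002 0.   ] F [ 0.1 -0.4  0.1] op 0.015
```

View pics/c5.png

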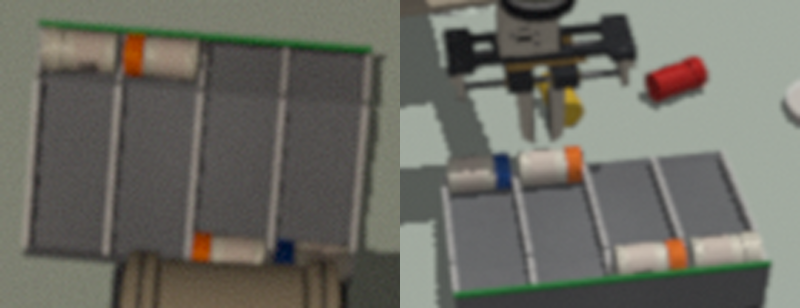

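Vial A rests at the stop beside the white vial, and the fingers stand behind B. I repeat the same push.

apply_moves([
  [15, [-5, 0, 5], 0],
  [15, [-5, 0, 2], 0],
  [15, [-4, 0, 0], 0],
  [15, [-4, 0, 0], 0],
  [15, [-4, 0, -0.5], 0],
])

```text
t: 8.98
tool_pos: [0.459, 0.0246, 0.2273]
orientation: [-0.132, -3.139, 0.0]
force: [-0.9, -0.1, 0.2]
opening: 0.015
```

apply_moves([
  [15, [-5, 0, -0.7], 0],
  [15, [-6, 0, -0.8], 0],
  [15, [-7, 0, -1], 0],
  [15, [-8, 0, -1.1], 0],
  [15, [-9, 0, -1.3], 0],
])

```text
t: 9.6
tool_pos: [0.4943, 0.0217, 0.2323]
orientation: [0.132, 3.139, -0.0]
force: [-0.4, 0.0, 0.7]
opening: 0.0149
```

apply_moves([
  [15, [-10, 0, -1.4], 0],
  [15, [-10, 0, -1.4], 0],
  [15, [-10, 0, -1.4], 0],
  [15, [-10, 0, -1.4], 0],
  [15, [-10, 0, -1.4], 0],
])

```text
t: 10.22
tool_pos: [0.5441, 0.0175, 0.2393]
orientation: [-0.132, -3.139, -0.0]
force: [-1.1, 0.3, 0.4]
opening: 0.0149
```

apply_moves([
  [15, [-10, 0, -1.4], 0],
  [15, [-9, 0, -1.3], 0],
  [15, [-8, 0, -1.1], 0],
  [15, [-7, 0, -1], 0],
  [15, [-6, 0, -0.8], 0],
])

```text
t: 10.85
tool_pos: [0.5837, 0.0142, 0.2449]
orientation: [-0.132, -3.139, 0.0]
force: [-0.1, 0.1, -0.7]
opening: 0.0151
```

apply_moves([
  [15, [-5, 0, -0.6], 0],
  [15, [-4, 0, -0.5], 0],
  [15, [-4, 0, 0], 0],
  [15, [-4, 0, 0], 0],
  [15, [-4, 0, 0], 0],
])

```text
t: 11.48
tool_pos: [0.6045, 0.0124, 0.2459]
orientation: [-0.132, -3.139, 0.0]
force: [-0.1, -0.6, -0.3]
opening: 0.0153
```

apply_moves([
  [15, [-4, 0, 0], 0],
  [15, [-4, 0, 0], 0],
  [15, [-3, 0, 0], 0],
  [15, [-3, 0, 0], 0],
  [15, [-3, 0, 0], 0],
])

```text
t: 12.1
tool_pos: [0.6214, 0.011, 0.2459]
orientation: [-0.132, -3.139, 0.0]
force: [-0.5, -0.6, 0.4]
opening: 0.015
```

```bash
python3 look.py c6
```

```text
t 12.1 tip in rack mm [ 50.1 -36.3  59.9] yawerr -0.0006 tilt [-0. -0.] F [-0.5 -0.6  0.4] op 0.015
```

View pics/c6.png

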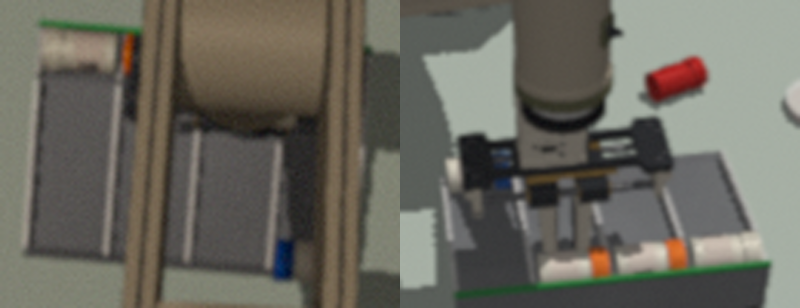

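B is home too. I back away, lift clear and check.

apply_moves([
  [15, [4, 0, 0], 0],
  [15, [4, 0, -20], 0],
  [15, [0, 0, -40], 0],
  [15, [40, 0, -20], 0],
  [15, [50, 0, 0], 0],
])

```text
t: 12.82
tool_pos: [0.5237, 0.0192, 0.3302]
orientation: [0.131, 3.132, -0.0]
force: [-0.3, 0.2, 0.0]
opening: 0.0151
```

apply_moves([
  [15, [50, 0, -20], 0],
  [15, [50, 0, -20], 0],
  [15, [30, 0, 0], 0],
  [15, [0, 0, 0], 0],
  [15, [0, 0, 0], 0],
])

```text
t: 13.45
tool_pos: [0.3944, 0.0301, 0.3669]
orientation: [0.132, 3.137, -0.0]
force: [-0.6, -0.4, 0.4]
opening: 0.0151
```

```bash
python3 look.py c7
```

```text
t 13.45 tip in rack mm [-177.7  -36.2  180.9] yawerr -0.0007 tilt [0.002 0.   ] F [-0.6 -0.4  0.4] op 0.0151
```

View pics/c7.png

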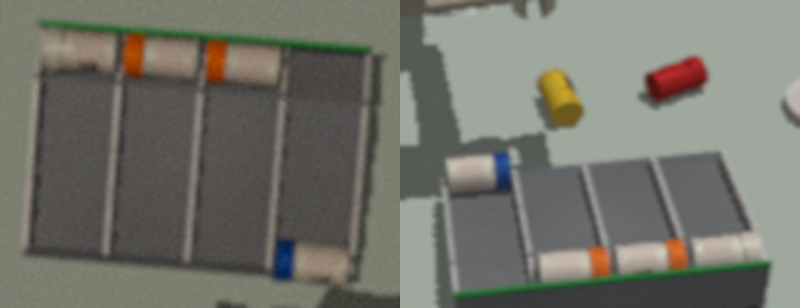

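Both orange vials are square against the stop at (160,56) and (243,64) in the top crop. Blue is at the lip, white is at the stop, and the red and yellow look-alikes haven't moved.

```bash
python3 -c "
from plant import order
print(order.close_job())"
```

```text
the job is handed in; nothing more can be done
None
```

I rolled both orange-capped vials up their gutters with slow pushes from behind, over the crest and home against the green-edged stop. I then backed the arm clear and handed the job in at about 13.5 s of the 48 s allowed.

In the last pictures from both cameras, both orange vials sit square at the stop, level with the white one. The blue vial is still at the lip, and the red and yellow look-alikes have not moved. The last pictures were cropped to the rack area, so I did not re-check the other bench items in them, but the arm worked only at the rack.

The wrist force stayed around 1 N in every reading. No check failed. The only disagreement was about 1 px between the two cameras in the rack's position.

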